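Set out the soldering station

TASK

Set up the soldering station board for the next job: put the charcoal block, the flux brush, the solder tin and the flux pot each into the steel pan or socket on the board that is made to its shape and size, resting on its floor, the brush standing bristles up. Leave the flux bottle and the pin vice where they are, and work low, for a lamp hangs over the bench just left of the board.

Things in the scene. Friction and masses are not known exactly. Their poses are not given: they have to be found in the camera images.
- charcoal_centre (a point): Loose black charcoal soldering block, 58 x 88 mm and 30 mm tall, lying flat on the bench. The point is its centre, 15 mm above its underside; x runs along its 58 mm width, y along its 88 mm length, z up.
- brush_centre (a point): Loose flux brush standing upright on the end of its flat blue handle, bristles up, 84 mm tall in all; the handle is an upright bar 11 mm (x) by 20 mm (y) and 52 mm tall, with soft bristles above it. The point is the handle's centre, 26 mm above its underside; z is up.
- solder_tin_centre (a point): Loose round solder tin with a red lid, 20 mm tall; the white lower part is 49 mm across and 12 mm high, the red lid above it 52 mm across. It stands upright. The point is its centre, 10 mm above its underside; z is up.
- flux_pot_centre (a point): Loose round green flux pot with a green lid, 40 mm across and 24 mm tall, standing upright. The point is its centre, 12 mm above its underside; z is up.
- block_pan_seat (a point): Wide oblong steel pan for the charcoal block: white floor 68 x 98 mm, walls upright for 6 mm, then a lip that flares out at 45 degrees by 5 mm, rim 11 mm above the floor. The point is the centre of the white floor, 14 mm above the bench; z is up, x runs along the 68 mm side, y along the 98 mm side.
- brush_pan_seat (a point): Small upright oblong steel socket for the brush handle: white floor 16 x 25 mm, walls upright for 17 mm, then a lip that flares out by 5 mm, rim 22 mm above the floor. The point is the centre of the white floor, 14 mm above the bench; z is up, x runs along the 16 mm side, y along the 25 mm side.
- tin_pan_seat (a point): Larger round steel pan for the solder tin: white floor 56 mm across, walls upright for 4 mm, then a lip that flares out by 5 mm, rim 9 mm above the floor. The point is the centre of the white floor, 14 mm above the bench; z is up.
- pot_pan_seat (a point): Smaller round steel pan for the flux pot: white floor 46 mm across, same walls and lip as the larger one, rim 9 mm above the floor. The point is the centre of the white floor, 14 mm above the bench; z is up. All four pans are bolted, in any order, to a dark wooden board lying flat (234 x 174 mm, 10 mm thick), pan centres 114 mm apart along y and 84 mm along x.
- flux_bottle: Bystander: cream-coloured plastic bottle with a needle cap, 43 mm across and 105 mm tall, standing loose at the right of the kit; not to be disturbed. Origin at the centre of its underside. Fixed and in the way of the arm: a torch in its stand, left of the board and in front of it (x 0.35 to 0.52, y -0.20 to 0.00, up to 0.20 m high).
- pin_vice: Bystander: steel pin vice (a round rod), 12 x 85 mm, lying loose right of the kit; not to be disturbed. Origin under its middle, y along its length. Fixed overhead: a round lamp head, underside 0.59 m up, over x 0.56 to 0.68, y -0.01 to 0.12. Pass it on the robot's side (x under 0.45) and, over the board, carry with the fingertips about 0.12 m up; nothing between kit and board is taller than 0.10 m.
Not all that is in view belongs to the job. What is shaped like the part that bears flux_pot_centre but blue or purple is not meant.

How it is judged:
By the outcome, as a careful person would: the job done as asked, in the order asked, and still so for the second after the job is handed in, with the robot touching nothing.
It also fails if it takes over 96 s, if anything falls off the work surface, if the arm or the gripper's body presses on something with over 40 N, if the wrist force passes 120 N, or if a joint passes its speed limit or range.

ROBOT

A 6-joint arm with a two-finger parallel gripper is mounted at the origin on a cart in front of the work surface, level with it; the furniture and walls round the work are solid. World frame = base frame: x ahead of the robot, y to its left, z up, the work surface at z = 0. Lengths are in m, angles in rad, forces in N, time in s.
With the tool pointing down it reaches from about 0.325 to 0.9 m from the base axis. Payload 6.1 kg.
Tool frame: the origin (TCP) lies at the very end of the fingers, on their centre line; the grasp point (between the pads) lies 19 mm behind it; z points along the fingers, y is the line along which they close (so a half turn about z gives the same grasp; the last joint's range is limited). The gripper opens to 85 mm and grips with 20 to 120 N. Pads are 22 mm wide; open, the fingers measure 114 mm over their backs; the gripper's body (76 mm by 85 mm) begins 54 mm behind the grasp point. The pads swing forward as they close: fully open they stand 13 mm farther back than shut.
Start: joints at [1.126, 0.22, 1.526, -0, 1.395, -0.126], TCP at [0.196, 0.594, 0.231] pointing down, gripper open.
Joint ranges: [-2.98, 2.98], [-0.91, 2.08], [0.09, 2.57], [-1.24, 4.39], [0.2, 2.65], [-2.68, 2.68]. Speed limits (rad/s): [2.57, 2.57, 3.01, 3.14, 3.14, 3.14].

INTERFACE

Orientations are given as [roll, pitch, yaw] about the fixed x, y, z axes, in that order (R = Rz(yaw) Ry(pitch) Rx(roll)).
In Python, from bench import telemetry, get_image, env gives the robot as it stands.
- The arm moves only by the shell command python3 -m jog 'ROWS' [OPENING] [FORCE]. ROWS is JSON, a list of rows, each an object with "xyz": the shift along the tool's x, y, z in m, a list of three; "delta_rot": the turn, a rotation vector about the tool's x, y, z in rad, a list of three. A call has exactly 5 rows; each row shifts and turns the commanded pose from where the row before left it, along the tool's axes as they then stand; what a row does not reach is not made up. A row lasts 1/8 s, in which the tool goes at most 62.5 mm and 10.7 degrees, less where a joint would pass 70% of its speed; a pose out of reach is approached as far as the arm can. A call with a gripper value outside its range is refused whole. OPENING is the finger opening in m, from 0 to 0.0854, set as the call begins (- or left out, the last holds). The fingers move at their own pace and stop on an object; FORCE is the grip in N (left out, the last holds). Time passes only in rows, so rows that do not move let the fingers close, or fill a call up. It gives the time, the measured TCP pose, the force, the opening and the grip force at its end, in the units of the state.
- telemetry.read_state(): the state, without advancing time (a new reading comes with each control period).
- get_image(name): name is "scene" or "top"; returns a dict with "color" (480x640x3 uint8, red, green, blue), "fx", "fy", "cx", "cy" (pixels), "R" (3x3) and "t" (3): a world point X has camera coordinates R X + t. Camera axes: x right, y down, z forward; pixel columns grow to the right and rows downward; lengths in m; the calibration is good to about 2 mm. A picture is of the moment at which its call begins. There is no depth.
- env.job_done(): hands the job in; it is judged then, once.
The state is a dict: "clock": time; "joints": joint angles; "dq": joint speeds; "tau": joint torques, N m; "position": TCP position; "eef_rot": TCP orientation; "wrist_force": force on the tool from outside, world axes, zero at the start; "wrist_torque": the same for the moment, N m; "grip_width": finger opening in m; "grip_force": force on a finger pad.
Only numpy, scipy, OpenCV 4.12 (cv2) and the standard library are available. Lean on these libraries where they do the work, as an engineer would, in place of code of your own. Each camera call takes 0.05 s, during which the arm holds its last target. There are 200 camera calls.

## Working session

There is one attempt and no reset: what is moved stays moved. The work goes in short steps, Python scripts to look and compute and a shell command to move; the robot and the scene stay as the last step left them, time stands still between calls to the robot, and variables do not carry over. Pictures are saved under pics/ and viewed, at most 17 in all, crops included, and the job is handed in when it is done.

```bash
ls; mkdir -p pics; python3 - <<'E'
from bench import telemetry, get_image
import cv2,numpy as np,pickle
for n in ("scene","top"):
    d=get_image(n); pickle.dump(d,open(f"pics/{n}0.pkl","wb"))
    cv2.imwrite(f"pics/{n}0.png",d["color"][:,:,::-1]); print(n,d["fx"],d["cx"],d["cy"],np.round(d["R"],3).tolist(),d["t"])
print(telemetry.read_state())
E
```

```text
pics
scene 501.79776015701054 315.1465405113156 239.92476301495952 [[0.835, -0.55, 0.012], [-0.216, -0.348, -0.912], [0.506, 0.759, -0.41]] [-0.60221199  0.00879574  0.89879208]
top 482.9806053608792 315.2193566874021 240.26028824199193 [[-0.016, -1.0, -0.02], [-0.985, 0.019, -0.17], [0.171, 0.017, -0.985]] [-0.33943363  0.46271436  0.84404938]
{'clock': 0.1, 'joints': array([ 1.12589630e+00,  2.21157618e-01,  1.52747835e+00,  2.32444643e-05,
        1.39471698e+00, -1.26125965e-01]), 'dq': array([-0.00031961, -0.0014758 , -0.00127082,  0.00134676,  0.00199866,
        0.00046402]), 'tau': array([ 2.50668934e-03, -4.98240995e+01, -3.90546584e+01,  1.05945203e-04,
        5.64660222e-03,  8.76176955e-05]), 'position': array([0.19565404, 0.59301737, 0.23031194]), 'eef_rot': array([-3.13984922e+00, -2.44127244e-04,  2.82281429e+00]), 'wrist_force': array([ 0.58850168, -0.49981938, -0.14665436]), 'wrist_torque': array([-0.04452051, -0.00615102, -0.00218325]), 'grip_force': 0.0, 'grip_width': 0.08527658993982618}
```

View pics/scene0.png

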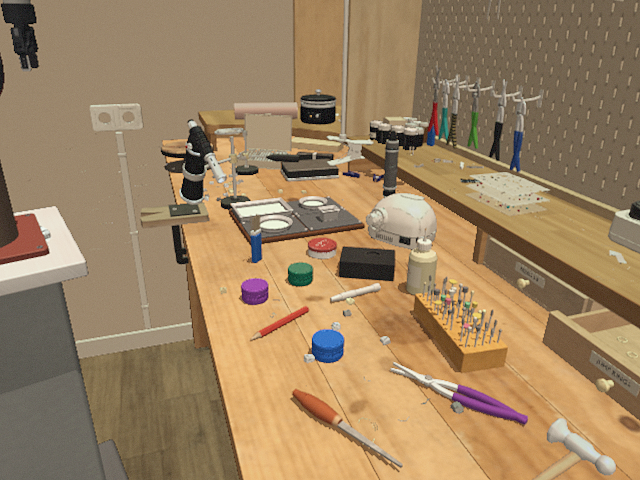

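View pics/top0.png

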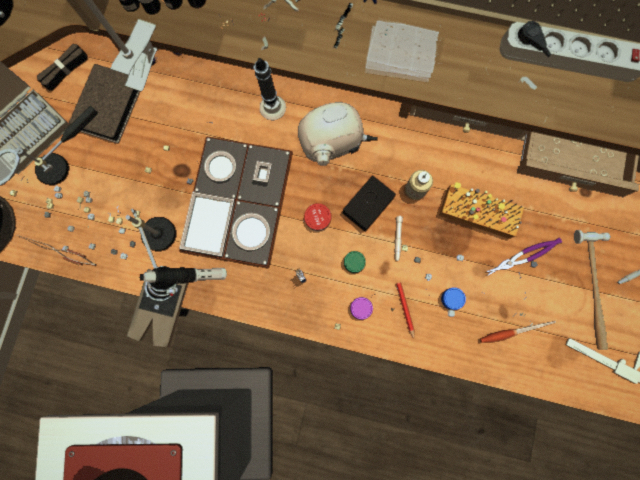

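Scene: the blue-handled brush is at (256,246), the green pot at (300,274), the red tin at (322,247) and the charcoal at (367,263). Purple (255,292) and blue (328,346) pots are decoys. Top: block pan (207,224), larger round pan (250,231), smaller round pan (219,166), socket (262,172), tin (317,216), charcoal (368,203), pot (354,262), brush (300,278). Next I measure these and save one enlarged crop to confirm them.

```bash
cat > h.py <<'E'
import numpy as np,cv2,pickle
def ray(d,u,v,z):
    R=np.array(d["R"]);t=np.array(d["t"]);c=-R.T@t
    r=R.T@np.array([(u-d["cx"])/d["fx"],(v-d["cy"])/d["fy"],1.])
    return c+r*(z-c[2])/r[2]
def proj(d,X):
    p=np.array(d["R"])@np.array(X)+np.array(d["t"]); return d["fx"]*p[0]/p[2]+d["cx"],d["fy"]*p[1]/p[2]+d["cy"]
def mask(d,lo,hi,box):
    h=cv2.cvtColor(d["color"],cv2.COLOR_RGB2HSV); m=cv2.inRange(h,np.array(lo),np.array(hi))
    k=np.zeros_like(m);x0,y0,x1,y1=box;k[y0:y1,x0:x1]=m[y0:y1,x0:x1];return k
def blob(m):
    c,_=cv2.findContours(m,cv2.RETR_EXTERNAL,cv2.CHAIN_APPROX_NONE); return max(c,key=cv2.contourArea)
def world(d,c,z): return np.array([ray(d,u,v,z)[:2] for u,v in c.reshape(-1,2)])
def rect(P):
    (c,s,a)=cv2.minAreaRect((P*1000).astype(np.float32)); return np.round(c,1),np.round(s,1),round(a,1)
E
python3 - <<'E'
from h import *
T=pickle.load(open("pics/top0.pkl","rb"));S=pickle.load(open("pics/scene0.pkl","rb"))
def go(n,d,lo,hi,box,z):
    c=blob(mask(d,lo,hi,box));P=world(d,c,z);print(n,box[:2],cv2.boundingRect(c),rect(P))
go("block",T,[0,0,170],[180,60,255],(180,190,233,260),.014)
go("tinpan",T,[0,0,170],[180,60,255],(230,205,275,255),.014)
go("potpan",T,[0,0,170],[180,60,255],(198,145,240,188),.014)
go("brushpan",T,[0,0,170],[180,60,255],(248,155,278,188),.014)
go("board",T,[0,0,0],[180,110,110],(180,130,295,268),.010)
go("char",T,[0,0,0],[180,255,60],(338,170,400,232),.03)
go("red",T,[0,120,60],[8,255,255],(298,198,335,236),.02)
go("green",T,[50,80,30],[90,255,255],(335,245,372,280),.024)
go("redS",S,[0,120,60],[8,255,255],(300,235,342,262),.016)
go("greenS",S,[50,80,30],[90,255,255],(284,258,318,290),.012)
c=blob(mask(S,[100,100,40],[125,255,255],(240,220,272,268)));print("brushS",rect(c.astype(float)/1000),cv2.boundingRect(c))
a=cv2.resize(T["color"][130:300,180:440],None,fx=3,fy=3,interpolation=2)[:,:,::-1]
cv2.imwrite("pics/topc.png",a[:510,:780])
print("lamp",proj(T,[.62,.055,.59]),"torch",proj(T,[.43,-.1,.1]))
E
```

```text
block (180, 190) (180, 194, 53, 62) (array([ 495.3, -141.8]), array([ 80.1, 106.6]), 78.6)
tinpan (230, 205) (232, 214, 38, 36) (array([ 479.8, -225.7]), array([69.9, 67. ]), 88.9)
potpan (198, 145) (205, 152, 31, 29) (array([ 609.5, -165.6]), array([58.4, 56.3]), 88.7)
brushpan (248, 155) (254, 162, 16, 20) (array([ 597.1, -246.8]), array([27.7, 36.9]), 79.0)
board (180, 130) (180, 138, 110, 127) (array([ 543.6, -196.3]), array([166.4, 227.2]), 78.5)
char (338, 170) (343, 176, 52, 55) (array([ 525.9, -446.9]), array([56.8, 91.6]), 48.5)
red (298, 198) (304, 203, 27, 28) (array([ 504.7, -351.2]), array([48.8, 51.8]), 88.8)
green (335, 245) (344, 251, 21, 22) (array([ 417.6, -418.1]), array([36.2, 37.9]), 43.7)
redS (300, 235) (308, 238, 29, 15) (array([ 502.8, -353.4]), array([58.6, 49.4]), 57.3)
greenS (284, 258) (288, 263, 24, 23) (array([ 416.8, -416.9]), array([73.3, 37. ]), 57.8)
brushS (array([256. , 247.5]), array([10., 29.]), 0.0) (251, 233, 11, 30)
lamp (np.float64(-228.68128877416922), np.float64(-83.29893490392624)) torch (np.float64(168.47016218259958), np.float64(252.16545865781336))
```

View pics/topc.png

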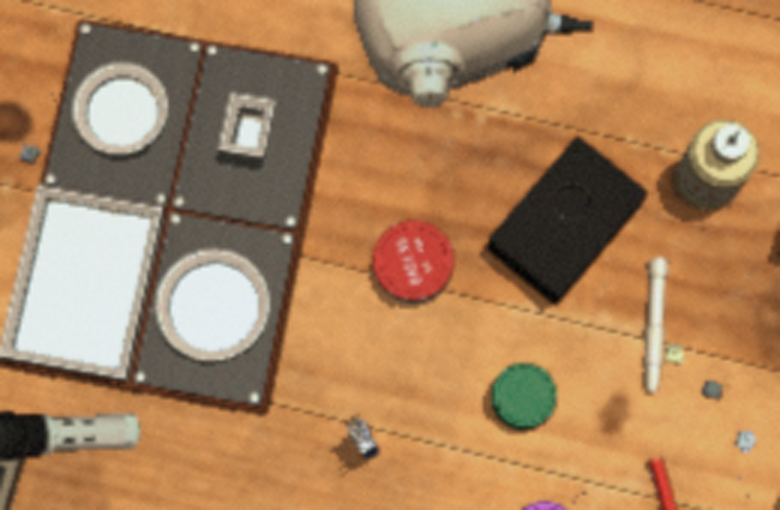

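The crop confirms the targets: red-lidded tin (414,262), black charcoal (567,220), green pot (524,396) and brush (362,438). The only lookalike at its edge is purple (545,505). The pans match the descriptions: block pan (85,280), tin pan (213,305), smaller pot pan (120,110), socket (246,127). I still need the brush yaw and a refined board fit.

```bash
python3 - <<'E'
from h import *
T=pickle.load(open("pics/top0.pkl","rb"));S=pickle.load(open("pics/scene0.pkl","rb"))
for d in(T,S): print("cam",-np.array(d["R"]).T@d["t"])
a=cv2.resize(T["color"][258:298,280:320],None,fx=10,fy=10,interpolation=2);b=cv2.resize(S["color"][225:265,236:276],None,fx=10,fy=10,interpolation=2)
cv2.imwrite("pics/brush.png",np.hstack([a,b])[:,:,::-1])
obs=[]
for n,box,z,lo in(("block",(180,190,233,260),.014,225),("tin",(230,205,275,255),.014,225),("pot",(198,145,240,188),.014,225),("block rim",(178,188,235,262),.025,150),("tin rim",(230,205,275,255),.023,150),("pot rim",(198,145,240,188),.023,150),("brush rim",(248,155,278,188),.036,150)):
    c=blob(mask(T,[0,0,lo],[180,60,255],box));r=rect(world(T,c,z));print(n,r);obs.append(r[0])
# layout fit: board x along width(84), y along length(114)
L=np.array([[-42,-57],[42,-57],[-42,57],[42,57]],float)
for O in (obs[3:7],obs[:3]):
    O=np.array(O);l=L[:len(O)].copy(); l[:,0]*=-1  # right-handed guess
    for s in(1,-1):
        q=l*[s,1];A=q-q.mean(0);B=O-O.mean(0);U,_,V=np.linalg.svd(A.T@B);D=np.diag([1,np.sign(np.linalg.det(V.T@U.T))]);Rr=V.T@D@U.T
        f=(Rr@A.T).T+O.mean(0);e=np.abs(f-O).max()
        if e<20: print("fit yaw",np.degrees(np.arctan2(Rr[1,0],Rr[0,0])),"err",e.round(1),((Rr@(L*[-s,1]-q.mean(0)).T).T+O.mean(0)).round(1).tolist())
h=cv2.cvtColor(S["color"],cv2.COLOR_RGB2HSV)
print("brush scene",[ray(S,256,247.5,z).round(4) for z in(.026,)])
E
```

```text
cam [ 0.3065347  -0.36250896  0.90352801]
cam [ 0.04946756 -1.01050116  0.3834113 ]
block (array([ 495.1, -144.1]), array([64.9, 95.8]), 78.6)
tin (array([ 478.6, -226.3]), array([51.7, 52.7]), 26.2)
pot (array([ 607.4, -166.8]), array([41. , 40.2]), 88.7)
block rim (array([ 494.8, -145.1]), array([ 79.5, 109.4]), 78.6)
tin rim (array([ 479., -227.]), array([69.4, 68.3]), 88.9)
pot rim (array([ 607.5, -166.8]), array([59.8, 57.7]), 88.7)
brush rim (array([ 589.9, -249.7]), array([27.8, 36.7]), 78.3)
fit yaw -101.31060477820466 err 0.6 [[495.1, -144.8], [478.7, -227.2], [606.9, -167.1], [590.5, -249.5]]
fit yaw -101.49494359908351 err 0.3 [[495.4, -144.1], [478.6, -226.4], [607.1, -166.8], [590.3, -249.1]]
brush scene [array([ 0.3901, -0.3217,  0.026 ])]
```

View pics/brush.png

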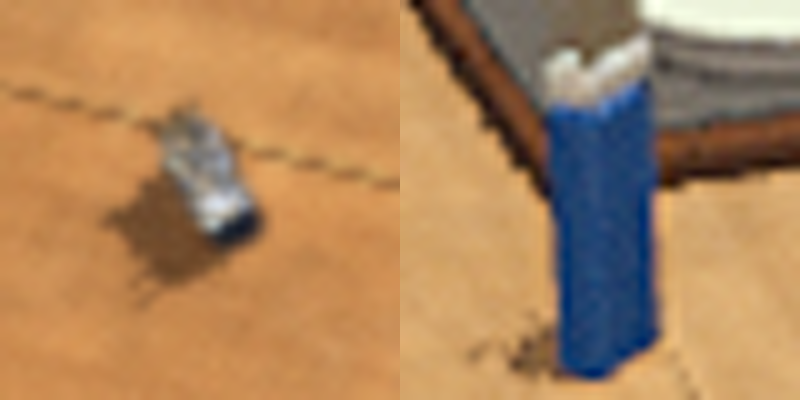

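The left half shows the brush from above, with a blue handle tip at about (303.5,281.5) in the top image. The right half gives the handle's foot corners in the scene image: left (251.8,261.5), middle (256,262.8), right (262,258).

```bash
python3 - <<'E'
from h import *
T=pickle.load(open("pics/top0.pkl","rb"));S=pickle.load(open("pics/scene0.pkl","rb"))
for z,pts in((0,((251.5,261.8),(256,263),(262.2,258.3))),(.052,((251,235.5),(256,236.5),(261,233.3)))):
    w=[ray(S,u,v,z)[:2]*1000 for u,v in pts]
    for a,b in((0,1),(1,2)): 
        q=w[b]-w[a];print(z,w[a].round(1),w[b].round(1),np.hypot(*q).round(1),np.degrees(np.arctan2(q[1],q[0])).round(1))
    print("centre",((w[0]+w[2])/2).round(1))
# top view: brush blob (non-wood: low sat or blue) outline at handle top
g=T["color"][258:298,280:320].astype(int);m=((g[:,:,2]>=g[:,:,0]-12)&(g.sum(2)>60)).astype(np.uint8)*255
c=blob(m)+[280,258];print(cv2.boundingRect(c),cv2.minAreaRect(c))
for yaw in(0,20,40,60,80,100,120,140,160):
    pass
X=(.392,-.321)
for z in(0,.026,.052,.084): print(z,np.round(proj(T,[*X,z]),1),np.round(proj(S,[*X,z]),1))
E
```

```text
0 [ 382.1 -318.6] [ 386.5 -326.7] 9.2 -61.5
0 [ 386.5 -326.7] [ 403.7 -316.4] 20.1 30.9
centre [ 392.9 -317.5]
0.052 [ 379.7 -326.1] [ 384.8 -334. ] 9.4 -57.4
0.052 [ 384.8 -334. ] [ 397.8 -326.7] 15.0 29.4
centre [ 388.8 -326.4]
(299, 273, 6, 9) ((301.6500244140625, 276.95001220703125), (9.17060375213623, 3.7947328090667725), 71.56504821777344)
0 [302.  277.8] [257.4 260.9]
0.026 [301.3 276.5] [256.8 247.1]
0.052 [300.6 275.1] [256.3 232.9]
0.084 [299.7 273.2] [255.6 214.9]
```

```bash
cat > plan.py <<'E'
# python3 plan.py yawdeg x,y,z x,y,z ... : turn first (delta_rot z), then per-leg shifts in tool axes (mm)
import sys,numpy as np
from scipy.spatial.transform import Rotation as Ro
from bench import telemetry
s=telemetry.read_state();p=np.array(s["position"]);R0=Ro.from_euler("xyz",s["eef_rot"])
yaw=float(sys.argv[1])
R=Ro.from_euler("xyz",[180,0,yaw],degrees=True)
print("pos",p.round(4),"yaw",np.degrees(s["eef_rot"][2]).round(1),"F",s["wrist_force"].round(1),"w",round(s["grip_width"],4),"t",round(s["clock"],1))
print("turn",(R0.inv()*R).as_rotvec().round(3))
for a in sys.argv[2:]:
    q=np.array(eval(a));d=R.inv().apply(q-p)*1000;p=q
    n=int(np.ceil(np.linalg.norm(d)/58));print(a,"total",d.round(1),"rows",n,"each",(d/max(n,1)).round(1))
E
python3 plan.py 138.5 .41,.1,.25 .43,-.25,.25 .526,-.447,.12
```

```text
pos [0.1957 0.593  0.2303] yaw 161.7 F [ 0.6 -0.5 -0.1] w 0.0853 t 0.1
turn [-0.002  0.     0.406]
.41,.1,.25 total [-487.2 -227.2  -19.7] rows 10 each [-48.7 -22.7  -2. ]
.43,-.25,.25 total [-246.9 -248.9   -0. ] rows 7 each [-35.3 -35.6  -0. ]
.526,-.447,.12 total [-202.4  -83.9  130. ] rows 5 each [-40.5 -16.8  26. ]
```

```bash
python3 -m jog '[{"xyz":[0,0,-0.02],"delta_rot":[0,0,0.135]},{"xyz":[0,0,0],"delta_rot":[0,0,0.135]},{"xyz":[0,0,0],"delta_rot":[0,0,0.136]},{"xyz":[0,0,0],"delta_rot":[0,0,0]},{"xyz":[0,0,0],"delta_rot":[0,0,0]}]' 0.0854 && python3 -m jog '[{"xyz":[-0.048,-0.023,0],"delta_rot":[0,0,0]},{"xyz":[-0.049,-0.023,0],"delta_rot":[0,0,0]},{"xyz":[-0.049,-0.023,0],"delta_rot":[0,0,0]},{"xyz":[-0.049,-0.023,0],"delta_rot":[0,0,0]},{"xyz":[-0.049,-0.023,0],"delta_rot":[0,0,0]}]' && python3 -m jog '[{"xyz":[-0.049,-0.023,0],"delta_rot":[0,0,0]},{"xyz":[-0.049,-0.023,0],"delta_rot":[0,0,0]},{"xyz":[-0.049,-0.023,0],"delta_rot":[0,0,0]},{"xyz":[-0.049,-0.023,0],"delta_rot":[0,0,0]},{"xyz":[-0.048,-0.022,0],"delta_rot":[0,0,0]}]'; python3 plan.py 138.5 .43,-.25,.25 .526,-.447,.12
```

```text
clock: 0.72
position: [0.1958, 0.5933, 0.2509]
eef_rot: [-3.141, 0.0, 2.419]
wrist_force: [0.0, -0.2, -0.2]
grip_width: 0.085
grip_force: 0.0
clock: 1.35
position: [0.3027, 0.3441, 0.2514]
eef_rot: [3.141, 0.0, 2.419]
wrist_force: [0.6, 0.3, 0.4]
grip_width: 0.085
grip_force: 0.0
clock: 1.98
position: [0.4098, 0.0968, 0.2516]
eef_rot: [3.141, 0.001, 2.419]
wrist_force: [0.9, 0.2, 0.3]
grip_width: 0.0852
grip_force: 0.0
pos [0.4098 0.0968 0.2516] yaw 138.6 F [0.9 0.2 0.3] w 0.0852 t 2.0
turn [0.001 0.001 0.001]
.43,-.25,.25 total [-244.9 -246.4    1.6] rows 6 each [-40.8 -41.1   0.3]
.526,-.447,.12 total [-202.4  -83.9  130. ] rows 5 each [-40.5 -16.8  26. ]
```

```bash
python3 -m jog '[{"xyz":[-0.041,-0.041,0],"delta_rot":[0,0,0]},{"xyz":[-0.041,-0.041,0],"delta_rot":[0,0,0]},{"xyz":[-0.041,-0.041,0],"delta_rot":[0,0,0]},{"xyz":[-0.041,-0.041,0],"delta_rot":[0,0,0]},{"xyz":[-0.041,-0.041,0],"delta_rot":[0,0,0]}]' && python3 -m jog '[{"xyz":[-0.040,-0.041,0],"delta_rot":[0,0,0]},{"xyz":[-0.050,-0.021,0],"delta_rot":[0,0,0]},{"xyz":[-0.050,-0.021,0],"delta_rot":[0,0,0]},{"xyz":[-0.050,-0.021,0.02],"delta_rot":[0,0,0]},{"xyz":[-0.052,-0.021,0.02],"delta_rot":[0,0,0]}]' ; python3 plan.py 138.5 .526,-.447,.12 .526,-.447,.01
python3 - <<'E'
from h import *
from bench import get_image
d=get_image("scene");cv2.imwrite("pics/s1.png",cv2.resize(d["color"][60:310,200:500],None,fx=2,fy=2)[:,:,::-1])
E
```

```text
clock: 2.6
position: [0.4268, -0.1929, 0.2516]
eef_rot: [3.141, 0.001, 2.419]
wrist_force: [1.2, 0.2, 0.9]
grip_width: 0.0855
grip_force: 0.0
clock: 3.22
position: [0.526, -0.4467, 0.211]
eef_rot: [-3.142, 0.001, 2.419]
wrist_force: [0.4, 0.0, 0.7]
grip_width: 0.0854
grip_force: 0.0
pos [ 0.526  -0.4467  0.211 ] yaw 138.6 F [0.4 0.  0.7] w 0.0854 t 3.2
turn [-0.     0.001  0.001]
.526,-.447,.12 total [-0.2 -0.2 91. ] rows 2 each [-0.1 -0.1 45.5]
.526,-.447,.01 total [  0.  -0. 110.] rows 2 each [ 0. -0. 55.]
```

View pics/s1.png

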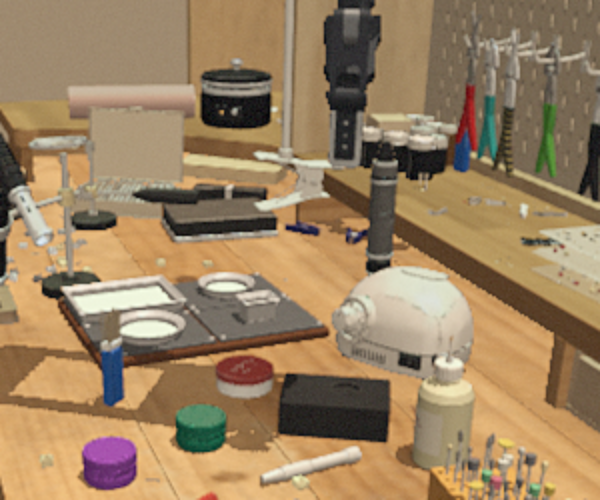

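The fingers are above the charcoal block, and everything stands undisturbed. The bottle is close, so I check the clearance before going down.

```bash
python3 - <<'E'
from h import *
T=pickle.load(open("pics/top0.pkl","rb"));S=pickle.load(open("pics/scene0.pkl","rb"))
b=ray(T,423.5,175.5,.105)[:2];print(b, ray(T,418,186,.085)[:2], ray(S,422.5,290-1,0)[:2], proj(T,[*b,0]),proj(S,[*b,0]),proj(S,[*b,.105]))
a=np.radians(138.5);d=b-[.526,-.447];print("tool frame",d@[np.cos(a),np.sin(a)],d@[np.sin(a),-np.cos(a)])
E
```

```text
[ 0.55356279 -0.53564911] [ 0.54092826 -0.52939838] [ 0.56248558 -0.54135707] (np.float64(412.5400398318331), np.float64(191.99784131634829)) (np.float64(415.64774652093877), np.float64(288.9746621667987)) (np.float64(422.4485651156315), np.float64(225.9906433255646))
tool frame -0.07938398999055711 -0.0481306008352856
```

```bash
python3 -m jog '[{"xyz":[0,0,0.055],"delta_rot":[0,0,0]},{"xyz":[0,0,0.055],"delta_rot":[0,0,0]},{"xyz":[0,0,0.045],"delta_rot":[0,0,0]},{"xyz":[0,0,0.031],"delta_rot":[0,0,0]},{"xyz":[0,0,0.015],"delta_rot":[0,0,0]}]' && python3 -m jog '[{"xyz":[0,0,0],"delta_rot":[0,0,0]},{"xyz":[0,0,0],"delta_rot":[0,0,0]},{"xyz":[0,0,0],"delta_rot":[0,0,0]},{"xyz":[0,0,0],"delta_rot":[0,0,0]},{"xyz":[0,0,0],"delta_rot":[0,0,0]}]' 0.04 60 && python3 -m jog '[{"xyz":[0,0,0],"delta_rot":[0,0,0]},{"xyz":[0,0,-0.005],"delta_rot":[0,0,0]},{"xyz":[0,0,-0.015],"delta_rot":[0,0,0]},{"xyz":[0,0,-0.04],"delta_rot":[0,0,0]},{"xyz":[0,0,-0.05],"delta_rot":[0,0,0]}]'; python3 plan.py 168.6 .46,-.3,.12 .4952,-.1445,.12
python3 - <<'E'
from h import *
from bench import get_image
d=get_image("top");cv2.imwrite("pics/t2.png",cv2.resize(d["color"][100:320,140:440],None,fx=2,fy=2)[:,:,::-1])
E
```

```text
clock: 3.9
position: [0.5241, -0.4436, 0.0075]
eef_rot: [3.141, -0.004, 2.418]
wrist_force: [1.0, 0.5, -0.3]
grip_width: 0.0854
grip_force: 0.0
clock: 4.53
position: [0.5262, -0.4458, 0.0123]
eef_rot: [-3.141, 0.003, 2.417]
wrist_force: [-0.7, 1.2, 6.0]
grip_width: 0.0563
grip_force: 67.5
clock: 5.15
position: [0.5243, -0.444, 0.1204]
eef_rot: [3.141, -0.003, 2.417]
wrist_force: [0.1, -0.8, -0.1]
grip_width: 0.0564
grip_force: 66.7
pos [ 0.5243 -0.444   0.1204] yaw 138.5 F [ 0.1 -0.8 -0.1] w 0.0564 t 5.2
turn [ 0.001 -0.003 -0.526]
.46,-.3,.12 total [ 91.5 128.4   0.4] rows 3 each [30.5 42.8  0.1]
.4952,-.1445,.12 total [ -3.8 159.4   0. ] rows 3 each [-1.3 53.1  0. ]
```

View pics/t2.png

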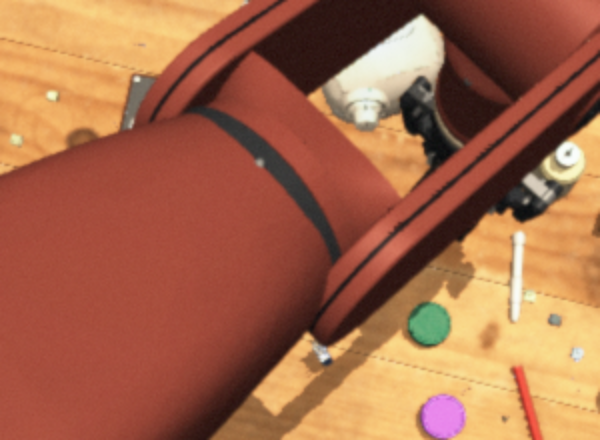

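```bash
python3 -m jog '[{"xyz":[0,0,0],"delta_rot":[0,0,-0.175]},{"xyz":[0,0,0],"delta_rot":[0,0,-0.175]},{"xyz":[0,0,0],"delta_rot":[0,0,-0.176]},{"xyz":[0.030,0.043,0],"delta_rot":[0,0,0]},{"xyz":[0.031,0.043,0],"delta_rot":[0,0,0]}]' && python3 -m jog '[{"xyz":[0.030,0.042,0],"delta_rot":[0,0,0]},{"xyz":[-0.001,0.050,0],"delta_rot":[0,0,0]},{"xyz":[-0.001,0.050,0],"delta_rot":[0,0,0]},{"xyz":[-0.001,0.045,0],"delta_rot":[0,0,0]},{"xyz":[0,0.014,0],"delta_rot":[0,0,0]}]'&& python3 -m jog '[{"xyz":[0,0,0],"delta_rot":[0,0,0]},{"xyz":[0,0,0],"delta_rot":[0,0,0]},{"xyz":[0,0,0],"delta_rot":[0,0,0]},{"xyz":[0,0,0],"delta_rot":[0,0,0]},{"xyz":[0,0,0],"delta_rot":[0,0,0]}]'; python3 plan.py 168.6 .4952,-.1445,.026
```

```text
clock: 5.82
position: [0.4818, -0.3476, 0.1203]
eef_rot: [3.141, 0.0, 2.942]
wrist_force: [0.3, 0.6, -0.9]
grip_width: 0.0565
grip_force: 66.8
clock: 6.45
position: [0.496, -0.1439, 0.121]
eef_rot: [3.141, 0.001, 2.945]
wrist_force: [0.4, -0.1, -1.3]
grip_width: 0.0568
grip_force: 66.8
clock: 7.08
position: [0.4955, -0.1466, 0.1202]
eef_rot: [-3.142, -0.0, 2.942]
wrist_force: [0.7, 0.5, -1.0]
grip_width: 0.0566
grip_force: 66.8
pos [ 0.4955 -0.1466  0.1202] yaw 168.6 F [ 0.7  0.5 -1. ] w 0.0566 t 7.1
turn [-0.    -0.    -0.001]
.4952,-.1445,.026 total [ 0.7  2.  94.2] rows 2 each [ 0.4  1.  47.1]
```

```bash
python3 -m jog '[{"xyz":[0.001,0.002,0.03],"delta_rot":[0,0,0]},{"xyz":[0,0,0.03],"delta_rot":[0,0,0]},{"xyz":[0,0,0.02],"delta_rot":[0,0,0]},{"xyz":[0,0,0.01],"delta_rot":[0,0,0]},{"xyz":[0,0,0],"delta_rot":[0,0,0]}]' && python3 -m jog '[{"xyz":[0,0,0.003],"delta_rot":[0,0,0]},{"xyz":[0,0,0.001],"delta_rot":[0,0,0]},{"xyz":[0,0,0],"delta_rot":[0,0,0]},{"xyz":[0,0,0],"delta_rot":[0,0,0]},{"xyz":[0,0,0],"delta_rot":[0,0,0]}]'; python3 - <<'E'
from h import *
from bench import get_image
d=get_image("scene");cv2.imwrite("pics/s3.png",cv2.resize(d["color"][130:270,160:380],None,fx=3,fy=3)[:,:,::-1])
E
```

```text
clock: 7.7
position: [0.4947, -0.1439, 0.0298]
eef_rot: [3.141, -0.001, 2.943]
wrist_force: [-0.3, -0.1, -1.8]
grip_width: 0.0563
grip_force: 66.8
clock: 8.32
position: [0.4952, -0.144, 0.0265]
eef_rot: [-3.142, 0.0, 2.943]
wrist_force: [-0.6, -0.8, -1.0]
grip_width: 0.0564
grip_force: 66.8
```

View pics/s3.png

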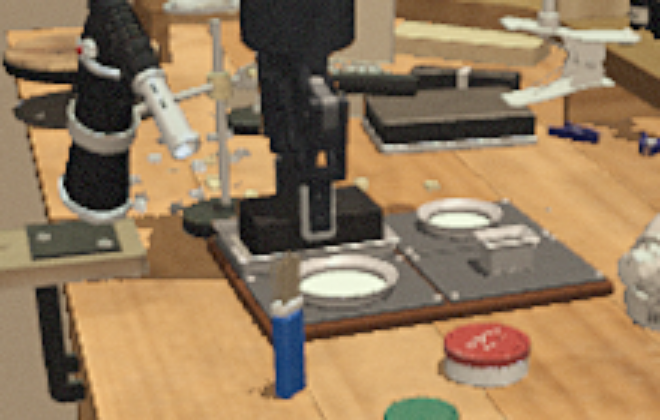

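The block sits inside the block pan at (310,225), just off the floor. I lower it the rest of the way, release and lift.

```bash
python3 -m jog '[{"xyz":[0,0,0.001],"delta_rot":[0,0,0]},{"xyz":[0,0,0.001],"delta_rot":[0,0,0]},{"xyz":[0,0,0],"delta_rot":[0,0,0]},{"xyz":[0,0,0],"delta_rot":[0,0,0]},{"xyz":[0,0,0],"delta_rot":[0,0,0]}]' && python3 -m jog '[{"xyz":[0,0,0],"delta_rot":[0,0,0]},{"xyz":[0,0,0],"delta_rot":[0,0,0]},{"xyz":[0,0,0],"delta_rot":[0,0,0]},{"xyz":[0,0,-0.02],"delta_rot":[0,0,0]},{"xyz":[0,0,-0.04],"delta_rot":[0,0,0]}]' 0.07 && python3 -m jog '[{"xyz":[0,0,-0.04],"delta_rot":[0,0,0]},{"xyz":[0,0,-0.05],"delta_rot":[0,0,0]},{"xyz":[0,0,0],"delta_rot":[0,0,0]},{"xyz":[0,0,0],"delta_rot":[0,0,0]},{"xyz":[0,0,0],"delta_rot":[0,0,0]}]' 0.045;  python3 plan.py 30 .391,-.321,.17 .391,-.321,.027
```

```text
clock: 9.0
position: [0.4952, -0.144, 0.0262]
eef_rot: [-3.142, -0.0, 2.943]
wrist_force: [-7.9, 4.0, 16.4]
grip_width: 0.0564
grip_force: 68.9
clock: 9.62
position: [0.4933, -0.1432, 0.0829]
eef_rot: [3.14, -0.005, 2.943]
wrist_force: [0.3, -0.6, 0.2]
grip_width: 0.07
grip_force: 0.0
clock: 10.25
position: [0.494, -0.1435, 0.1725]
eef_rot: [3.141, -0.003, 2.943]
wrist_force: [0.0, -0.2, -0.4]
grip_width: 0.0452
grip_force: 0.0
pos [ 0.494  -0.1435  0.1725] yaw 168.6 F [ 0.  -0.2 -0.4] w 0.0452 t 10.2
turn [-3.000e-03 -2.000e-03  2.419e+00]
.391,-.321,.17 total [-177.9  102.2    2.5] rows 4 each [-44.5  25.6   0.6]
.391,-.321,.027 total [  0.  -0. 143.] rows 3 each [ 0.  -0.  47.7]
```

```bash
python3 -m jog '[{"xyz":[-0.01,-0.051,0],"delta_rot":[0,0,0]},{"xyz":[-0.01,-0.051,0],"delta_rot":[0,0,0]},{"xyz":[-0.011,-0.051,0],"delta_rot":[0,0,0]},{"xyz":[0,0,0],"delta_rot":[0,0,0.173]},{"xyz":[0,0,0],"delta_rot":[0,0,0.173]}]' && python3 -m jog '[{"xyz":[0,0,0],"delta_rot":[0,0,0.173]},{"xyz":[0,0,0],"delta_rot":[0,0,0.173]},{"xyz":[0,0,0],"delta_rot":[0,0,0.173]},{"xyz":[0,0,0],"delta_rot":[0,0,0.173]},{"xyz":[0,0,0],"delta_rot":[0,0,0.173]}]' && python3 -m jog '[{"xyz":[0,0,0],"delta_rot":[0,0,0.173]},{"xyz":[0,0,0],"delta_rot":[0,0,0.173]},{"xyz":[0,0,0],"delta_rot":[0,0,0.173]},{"xyz":[0,0,0],"delta_rot":[0,0,0.173]},{"xyz":[0,0,0],"delta_rot":[0,0,0.173]}]' && python3 -m jog '[{"xyz":[0,0,0],"delta_rot":[0,0,0.173]},{"xyz":[0,0,0],"delta_rot":[0,0,0.173]},{"xyz":[0,0,0],"delta_rot":[0,0,0]},{"xyz":[0,0,0],"delta_rot":[0,0,0]},{"xyz":[0,0,0],"delta_rot":[0,0,0]}]';  python3 plan.py 30 .391,-.321,.17 .391,-.321,.027
python3 - <<'E'
from h import *
from bench import get_image,telemetry
d=get_image("top");cv2.imwrite("pics/t4.png",cv2.resize(d["color"][130:300,170:390],None,fx=3,fy=3)[:,:,::-1])
print(telemetry.read_state()["joints"])
E
```

```text
clock: 10.88
position: [0.4941, -0.3004, 0.1721]
eef_rot: [3.141, -0.004, 2.589]
wrist_force: [-0.4, -0.9, 0.2]
grip_width: 0.0449
grip_force: 0.0
clock: 11.5
position: [0.4945, -0.2995, 0.1723]
eef_rot: [-3.139, -0.002, 1.726]
wrist_force: [-0.2, 0.0, -1.1]
grip_width: 0.045
grip_force: 0.0
clock: 12.12
position: [0.4944, -0.2995, 0.1723]
eef_rot: [-3.138, 0.0, 0.861]
wrist_force: [0.3, 0.4, 0.4]
grip_width: 0.0449
grip_force: 0.0
clock: 12.75
position: [0.4951, -0.3, 0.1739]
eef_rot: [-3.141, 0.0, 0.523]
wrist_force: [0.1, 0.1, 0.4]
grip_width: 0.0448
grip_force: 0.0
pos [ 0.4951 -0.3     0.1739] yaw 29.9 F [0.1 0.1 0.4] w 0.0448 t 12.8
turn [-0.001  0.    -0.001]
.391,-.321,.17 total [-100.7  -33.9    3.9] rows 2 each [-50.3 -16.9   2. ]
.391,-.321,.027 total [  0.  -0. 143.] rows 3 each [ 0.  -0.  47.7]
[-6.80927078e-01  1.58588614e-01  1.70753739e+00  1.34251714e-05
  1.27580068e+00  3.67606399e-01]
```

View pics/t4.png

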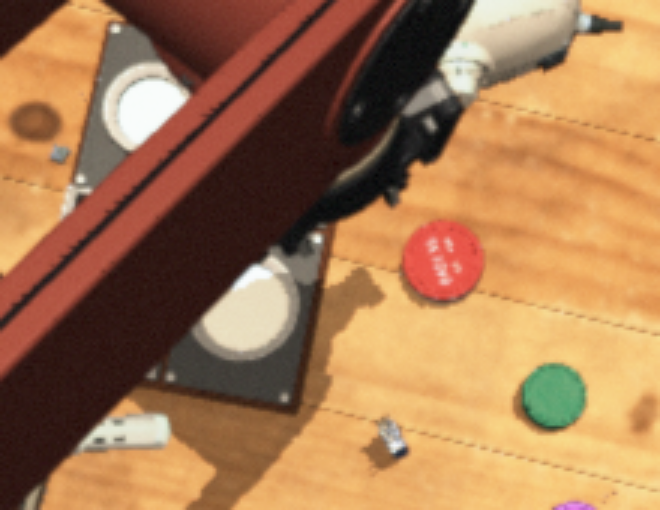

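The top view shows the brush still standing at (392,437) in the crop, with nothing disturbed. I move over it, descend and grip.

```bash
python3 -m jog '[{"xyz":[-0.050,-0.017,0],"delta_rot":[0,0,0]},{"xyz":[-0.051,-0.017,0.004],"delta_rot":[0,0,0]},{"xyz":[0,0,0],"delta_rot":[0,0,0]},{"xyz":[0,0,0],"delta_rot":[0,0,0]},{"xyz":[0,0,0.03],"delta_rot":[0,0,0]}]' && python3 -m jog '[{"xyz":[0,0,0.04],"delta_rot":[0,0,0]},{"xyz":[0,0,0.04],"delta_rot":[0,0,0]},{"xyz":[0,0,0.023],"delta_rot":[0,0,0]},{"xyz":[0,0,0.01],"delta_rot":[0,0,0]},{"xyz":[0,0,0],"delta_rot":[0,0,0]}]' && python3 -m jog '[{"xyz":[0,0,0],"delta_rot":[0,0,0]},{"xyz":[0,0,0],"delta_rot":[0,0,0]},{"xyz":[0,0,0],"delta_rot":[0,0,0]},{"xyz":[0,0,0],"delta_rot":[0,0,0]},{"xyz":[0,0,0],"delta_rot":[0,0,0]}]' 0.0 40 ;  python3 plan.py 30 .391,-.321,.17
python3 - <<'E'
from h import *
from bench import get_image
d=get_image("scene");cv2.imwrite("pics/s5.png",cv2.resize(d["color"][180:280,190:330],None,fx=4,fy=4)[:,:,::-1])
E
```

```text
clock: 13.42
position: [0.3935, -0.3228, 0.1431]
eef_rot: [3.134, -0.002, 0.522]
wrist_force: [1.0, -0.3, 0.3]
grip_width: 0.0445
grip_force: 0.0
clock: 14.05
position: [0.3913, -0.3206, 0.0271]
eef_rot: [-3.141, -0.0, 0.522]
wrist_force: [-0.0, -0.3, -0.9]
grip_width: 0.0449
grip_force: 0.0
clock: 14.68
position: [0.3914, -0.3216, 0.0284]
eef_rot: [3.14, -0.001, 0.521]
wrist_force: [0.1, 0.4, 6.3]
grip_width: 0.0103
grip_force: 45.0
pos [ 0.3914 -0.3216  0.0284] yaw 29.8 F [0.1 0.4 6.3] w 0.0103 t 14.7
turn [ 0.002 -0.001 -0.003]
.391,-.321,.17 total [  -0.    -0.7 -141.6] rows 3 each [ -0.   -0.2 -47.2]
```

View pics/s5.png

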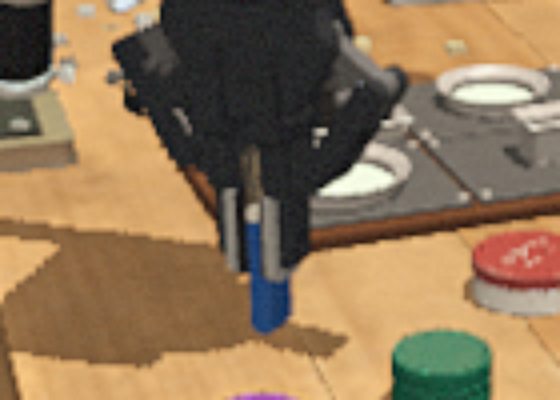

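The brush is held across its 11 mm thickness, fingertips at mid-handle. I lift, turn and carry it to the socket.

```bash
python3 -m jog '[{"xyz":[0,0,-0.01],"delta_rot":[0,0,0]},{"xyz":[0,0,-0.03],"delta_rot":[0,0,0]},{"xyz":[0,0,-0.04],"delta_rot":[0,0,0]},{"xyz":[0,0,-0.012],"delta_rot":[0,0,0]},{"xyz":[0,0,0],"delta_rot":[0,0,0.144]}]' && python3 -m jog '[{"xyz":[0,0,0],"delta_rot":[0,0,0.144]},{"xyz":[0,0,0],"delta_rot":[0,0,0.144]},{"xyz":[0,0,0],"delta_rot":[0,0,0.144]},{"xyz":[0,0,0],"delta_rot":[0,0,0.145]},{"xyz":[0,0,0],"delta_rot":[0,0,0]}]';  python3 plan.py -11.4 .5904,-.2493,.12
```

```text
clock: 15.35
position: [0.3911, -0.3214, 0.1204]
eef_rot: [3.14, -0.001, 0.374]
wrist_force: [0.2, 0.2, -0.3]
grip_width: 0.0104
grip_force: 44.1
clock: 15.98
position: [0.3902, -0.3204, 0.1185]
eef_rot: [-3.141, 0.001, -0.199]
wrist_force: [0.5, 0.6, 0.4]
grip_width: 0.01
grip_force: 44.0
pos [ 0.3902 -0.3204  0.1185] yaw -11.4 F [0.5 0.6 0.4] w 0.01 t 16.0
turn [-0.001  0.001  0.   ]
.5904,-.2493,.12 total [ 182.2 -109.2   -1.5] rows 4 each [ 45.5 -27.3  -0.4]
```

```bash
python3 -m jog '[{"xyz":[0.045,-0.027,0],"delta_rot":[0,0,0]},{"xyz":[0.045,-0.027,0],"delta_rot":[0,0,0]},{"xyz":[0.045,-0.027,0],"delta_rot":[0,0,0]},{"xyz":[0.036,-0.022,-0.001],"delta_rot":[0,0,0]},{"xyz":[0.011,-0.006,0],"delta_rot":[0,0,0]}]' && python3 -m jog '[{"xyz":[0,0,0.02],"delta_rot":[0,0,0]},{"xyz":[0,0,0.012],"delta_rot":[0,0,0]},{"xyz":[0,0,0],"delta_rot":[0,0,0]},{"xyz":[0,0,0],"delta_rot":[0,0,0]},{"xyz":[0,0,0],"delta_rot":[0,0,0]}]';  python3 plan.py -11.4 .5904,-.2493,.0424
python3 - <<'E'
from h import *
from bench import get_image
d=get_image("scene");cv2.imwrite("pics/s6.png",cv2.resize(d["color"][140:230,270:390],None,fx=6,fy=6)[:,:,::-1])
c=blob(mask(d,[100,100,40],[125,255,255],(280,140,380,235)));print(cv2.boundingRect(c))
# expected foot corners at handle pose (foot z = tcp-.0284)
from bench import telemetry
p=telemetry.read_state()["position"];y=np.radians(-11.4);ly=np.array([np.cos(y),np.sin(y)]);sx=np.array([-ly[1],ly[0]])
for i,j in((-1,-1),(-1,1),(1,-1),(1,1)): q=p[:2]+i*.01*ly+j*.0055*sx;print(i,j,np.round(proj(d,[*q,p[2]-.0284]),1))
for s in(1,): print("socket rim ctr",np.round(proj(d,[.5904,-.2493,.036]),1))
E
```

```text
clock: 16.6
position: [0.5924, -0.2489, 0.1196]
eef_rot: [-3.141, 0.0, -0.195]
wrist_force: [-0.4, -0.7, -0.1]
grip_width: 0.0101
grip_force: 44.0
clock: 17.23
position: [0.591, -0.2508, 0.0891]
eef_rot: [3.141, -0.001, -0.201]
wrist_force: [0.2, 0.2, -0.6]
grip_width: 0.0101
grip_force: 44.0
pos [ 0.591  -0.2508  0.0891] yaw -11.5 F [ 0.2  0.2 -0.6] w 0.0101 t 17.2
turn [ 0.    -0.001 -0.002]
.5904,-.2493,.0424 total [-0.9 -1.4 46.7] rows 1 each [-0.9 -1.4 46.7]
(327, 184, 9, 13)
-1 -1 [326.8 196.9]
-1 1 [324.6 195.1]
1 -1 [336.2 195.7]
1 1 [334. 194.]
socket rim ctr [329.4 207.1]
```

View pics/s6.png

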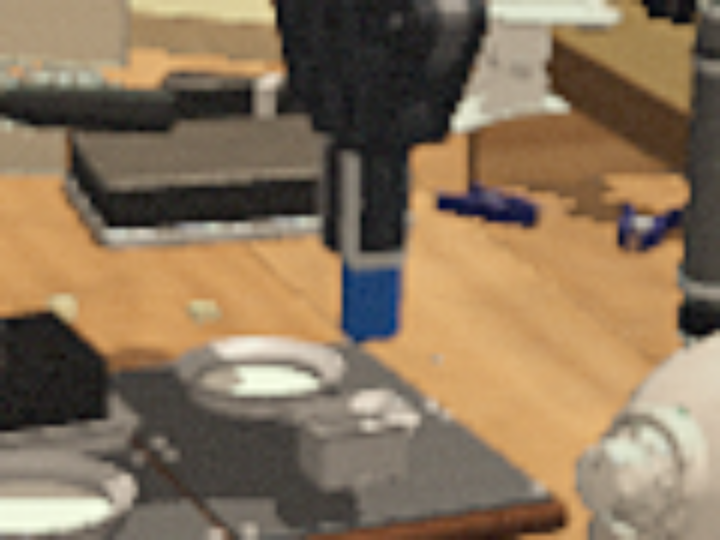

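The handle hangs upright over the socket. The blue part spans columns 327–336 with its foot at row 197, matching the prediction, and the socket rim is centred near (330,209). I apply the small correction and lower it in stages, watching the force.

```bash
python3 -m jog '[{"xyz":[-0.001,-0.0015,0.01],"delta_rot":[0,0,0]},{"xyz":[0,0,0.01],"delta_rot":[0,0,0]},{"xyz":[0,0,0.005],"delta_rot":[0,0,0]},{"xyz":[0,0,0],"delta_rot":[0,0,0]},{"xyz":[0,0,0],"delta_rot":[0,0,0]}]' && python3 -m jog '[{"xyz":[0,0,0.003],"delta_rot":[0,0,0]},{"xyz":[0,0,0.003],"delta_rot":[0,0,0]},{"xyz":[0,0,0.002],"delta_rot":[0,0,0]},{"xyz":[0,0,0],"delta_rot":[0,0,0]},{"xyz":[0,0,0],"delta_rot":[0,0,0]}]';  python3 plan.py -11.4 .5904,-.2493,.0424
python3 - <<'E'
from h import *
from bench import get_image
d=get_image("scene");cv2.imwrite("pics/s7.png",cv2.resize(d["color"][170:230,290:370],None,fx=8,fy=8)[:,:,::-1])
E
```

```text
clock: 17.9
position: [0.5903, -0.2486, 0.0634]
eef_rot: [3.142, -0.0, -0.2]
wrist_force: [0.4, -0.4, -0.2]
grip_width: 0.0103
grip_force: 44.0
clock: 18.52
position: [0.5901, -0.2486, 0.0553]
eef_rot: [-3.142, 0.0, -0.2]
wrist_force: [-0.6, -0.7, -0.2]
grip_width: 0.0099
grip_force: 44.1
pos [ 0.5901 -0.2486  0.0553] yaw -11.5 F [-0.6 -0.7 -0.2] w 0.0099 t 18.5
turn [-0.     0.    -0.001]
.5904,-.2493,.0424 total [ 0.4  0.7 12.9] rows 1 each [ 0.4  0.7 12.9]
```

View pics/s7.png

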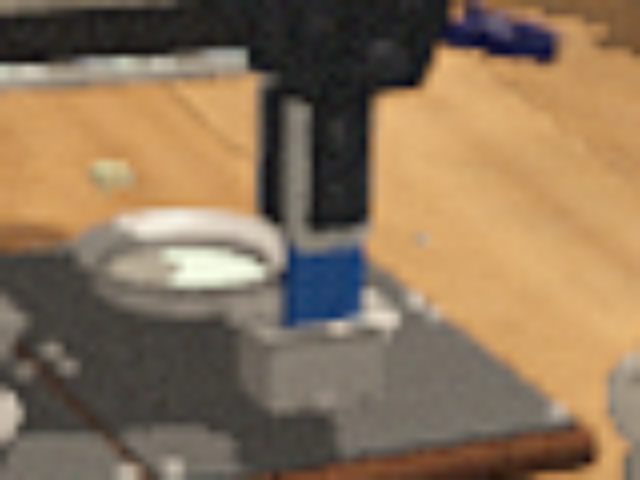

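The foot is inside the socket mouth at (325,325) with no contact force, so I continue down.

```bash
python3 -m jog '[{"xyz":[0,0.0005,0.003],"delta_rot":[0,0,0]},{"xyz":[0,0,0.003],"delta_rot":[0,0,0]},{"xyz":[0,0,0.002],"delta_rot":[0,0,0]},{"xyz":[0,0,0],"delta_rot":[0,0,0]},{"xyz":[0,0,0],"delta_rot":[0,0,0]}]' && python3 -m jog '[{"xyz":[0,0,0.002],"delta_rot":[0,0,0]},{"xyz":[0,0,0.002],"delta_rot":[0,0,0]},{"xyz":[0,0,0],"delta_rot":[0,0,0]},{"xyz":[0,0,0],"delta_rot":[0,0,0]},{"xyz":[0,0,0],"delta_rot":[0,0,0]}]'
```

```text
clock: 19.2
position: [0.59, -0.2491, 0.0473]
eef_rot: [3.142, -0.0, -0.2]
wrist_force: [-1.1, 0.6, -0.9]
grip_width: 0.0101
grip_force: 44.1
clock: 19.82
position: [0.59, -0.2491, 0.0433]
eef_rot: [3.142, -0.0, -0.2]
wrist_force: [-0.5, 0.3, -0.6]
grip_width: 0.01
grip_force: 44.1
```

```bash
python3 -m jog '[{"xyz":[0,0,0.001],"delta_rot":[0,0,0]},{"xyz":[0,0,0.0005],"delta_rot":[0,0,0]},{"xyz":[0,0,0],"delta_rot":[0,0,0]},{"xyz":[0,0,0],"delta_rot":[0,0,0]},{"xyz":[0,0,0],"delta_rot":[0,0,0]}]' && python3 -m jog '[{"xyz":[0,0,0],"delta_rot":[0,0,0]},{"xyz":[0,0,0],"delta_rot":[0,0,0]},{"xyz":[0,0,0],"delta_rot":[0,0,0]},{"xyz":[0,0,-0.01],"delta_rot":[0,0,0]},{"xyz":[0,0,-0.02],"delta_rot":[0,0,0]}]' 0.035 && python3 -m jog '[{"xyz":[0,0,-0.03],"delta_rot":[0,0,0]},{"xyz":[0,0,-0.04],"delta_rot":[0,0,0]},{"xyz":[0,0,-0.03],"delta_rot":[0,0,0]},{"xyz":[0,0,0],"delta_rot":[0,0,0]},{"xyz":[0,0,0],"delta_rot":[0,0,0]}]' ; python3 plan.py -11.4 .5045,-.3515,.12 .5045,-.3515,.008
python3 - <<'E'
from h import *
T=pickle.load(open("pics/top0.pkl","rb"));S=pickle.load(open("pics/scene0.pkl","rb"))
for z in(.08,.1,.12,.14):
    q=ray(T,227,275,z);print(z,q.round(3),np.round(proj(S,q),0))
E
```

```text
clock: 20.45
position: [0.5901, -0.2491, 0.0425]
eef_rot: [3.141, -0.0, -0.2]
wrist_force: [-3.3, 0.8, 4.7]
grip_width: 0.0099
grip_force: 44.9
clock: 21.08
position: [0.5894, -0.2487, 0.072]
eef_rot: [-3.141, 0.002, -0.2]
wrist_force: [0.2, -0.6, 0.4]
grip_width: 0.0353
grip_force: 0.0
clock: 21.7
position: [0.5898, -0.2489, 0.1719]
eef_rot: [3.142, -0.0, -0.2]
wrist_force: [-0.1, -0.7, -1.1]
grip_width: 0.0345
grip_force: 0.0
pos [ 0.5898 -0.2489  0.1719] yaw -11.5 F [-0.1 -0.7 -1.1] w 0.0345 t 21.7
turn [ 0.    -0.    -0.001]
.5045,-.3515,.12 total [-63.4 117.4  51.9] rows 3 each [-21.1  39.1  17.3]
.5045,-.3515,.008 total [ -0.  -0. 112.] rows 2 each [-0. -0. 56.]
0.08 [ 0.392 -0.196  0.08 ] [224. 196.]
0.1 [ 0.389 -0.2    0.1  ] [223. 186.]
0.12 [ 0.387 -0.204  0.12 ] [222. 176.]
0.14 [ 0.385 -0.208  0.14 ] [221. 166.]
```

```bash
python3 -m jog '[{"xyz":[-0.021,0.039,0],"delta_rot":[0,0,0]},{"xyz":[-0.021,0.039,0.01],"delta_rot":[0,0,0]},{"xyz":[-0.021,0.039,0.042],"delta_rot":[0,0,0]},{"xyz":[0,0,0],"delta_rot":[0,0,0]},{"xyz":[0,0,0],"delta_rot":[0,0,0]}]' 0.08 && python3 -m jog '[{"xyz":[0,0,0.04],"delta_rot":[0,0,0]},{"xyz":[0,0,0.04],"delta_rot":[0,0,0]},{"xyz":[0,0,0.022],"delta_rot":[0,0,0]},{"xyz":[0,0,0.01],"delta_rot":[0,0,0]},{"xyz":[0,0,0],"delta_rot":[0,0,0]}]' && python3 -m jog '[{"xyz":[0,0,0],"delta_rot":[0,0,0]},{"xyz":[0,0,0],"delta_rot":[0,0,0]},{"xyz":[0,0,0],"delta_rot":[0,0,0]},{"xyz":[0,0,0],"delta_rot":[0,0,0]},{"xyz":[0,0,0],"delta_rot":[0,0,0]}]' 0.035 40 ;  python3 plan.py -11.4 .4787,-.2268,.12 
python3 - <<'E'
from h import *
from bench import get_image
d=get_image("scene");cv2.imwrite("pics/s8.png",cv2.resize(d["color"][150:290,230:420],None,fx=4,fy=4)[:,:,::-1])
E
```

```text
clock: 22.32
position: [0.5046, -0.3506, 0.1189]
eef_rot: [-3.14, 0.002, -0.201]
wrist_force: [0.1, 0.2, 0.3]
grip_width: 0.0802
grip_force: 0.0
clock: 22.95
position: [0.5056, -0.3512, 0.0082]
eef_rot: [3.141, -0.0, -0.2]
wrist_force: [0.5, 0.8, -0.1]
grip_width: 0.0798
grip_force: 0.0
clock: 23.58
position: [0.506, -0.3519, 0.01]
eef_rot: [3.14, -0.002, -0.2]
wrist_force: [-0.5, 2.0, 6.1]
grip_width: 0.0484
grip_force: 40.6
pos [ 0.506  -0.3519  0.01  ] yaw -11.5 F [-0.5  2.   6.1] w 0.0484 t 23.6
turn [ 0.001 -0.002 -0.001]
.4787,-.2268,.12 total [ -51.5 -117.3 -110. ] rows 3 each [-17.2 -39.1 -36.7]
```

View pics/s8.png

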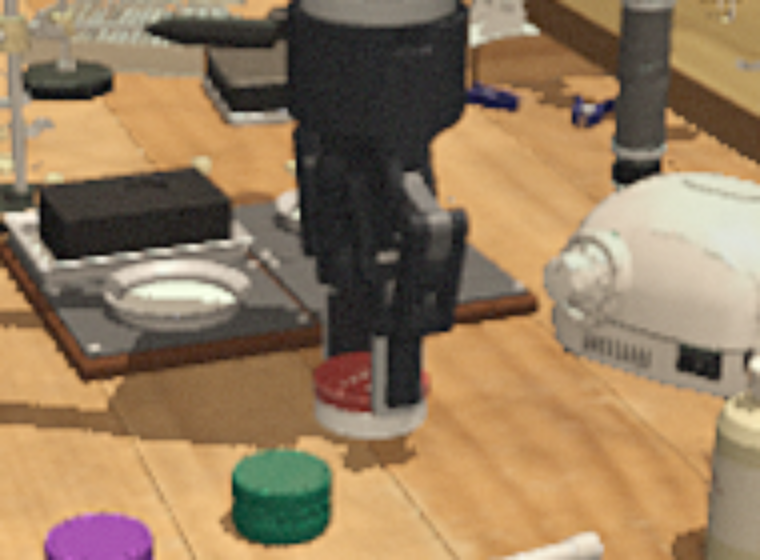

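The charcoal lies flat in its pan. The fingers hold the tin by its red lid at (370,385). I carry it over.

```bash
python3 -m jog '[{"xyz":[0,0,-0.01],"delta_rot":[0,0,0]},{"xyz":[0,0,-0.03],"delta_rot":[0,0,0]},{"xyz":[0,0,-0.04],"delta_rot":[0,0,0]},{"xyz":[-0.01,-0.025,-0.03],"delta_rot":[0,0,0]},{"xyz":[-0.02,-0.045,0],"delta_rot":[0,0,0]}]' && python3 -m jog '[{"xyz":[-0.016,-0.037,0],"delta_rot":[0,0,0]},{"xyz":[-0.005,-0.01,0],"delta_rot":[0,0,0]},{"xyz":[0,0,0.03],"delta_rot":[0,0,0]},{"xyz":[0,0,0.02],"delta_rot":[0,0,0]},{"xyz":[0,0,0],"delta_rot":[0,0,0]}]'  && python3 -m jog '[{"xyz":[0,0,0],"delta_rot":[0,0,0]},{"xyz":[0,0,0],"delta_rot":[0,0,0]},{"xyz":[0,0,0],"delta_rot":[0,0,0]},{"xyz":[0,0,0],"delta_rot":[0,0,0]},{"xyz":[0,0,0],"delta_rot":[0,0,0]}]' ; python3 plan.py -11.4 .4787,-.2268,.024
python3 - <<'E'
from h import *
from bench import get_image
d=get_image("scene");cv2.imwrite("pics/s9.png",cv2.resize(d["color"][130:250,210:370],None,fx=4,fy=4)[:,:,::-1])
E
```

```text
clock: 24.25
position: [0.4918, -0.2789, 0.1226]
eef_rot: [3.138, -0.008, -0.202]
wrist_force: [0.7, 0.4, -0.7]
grip_width: 0.0479
grip_force: 41.5
clock: 24.88
position: [0.4772, -0.2263, 0.0667]
eef_rot: [-3.141, 0.003, -0.201]
wrist_force: [0.3, 0.1, -0.1]
grip_width: 0.0477
grip_force: 41.5
clock: 25.5
position: [0.4783, -0.2264, 0.0679]
eef_rot: [3.142, -0.0, -0.2]
wrist_force: [-0.4, -0.7, -0.7]
grip_width: 0.0477
grip_force: 41.5
pos [ 0.4783 -0.2264  0.0679] yaw -11.5 F [-0.4 -0.7 -0.7] w 0.0477 t 25.5
turn [ 0.    -0.    -0.001]
.4787,-.2268,.024 total [ 0.5  0.3 43.9] rows 1 each [ 0.5  0.3 43.9]
```

View pics/s9.png

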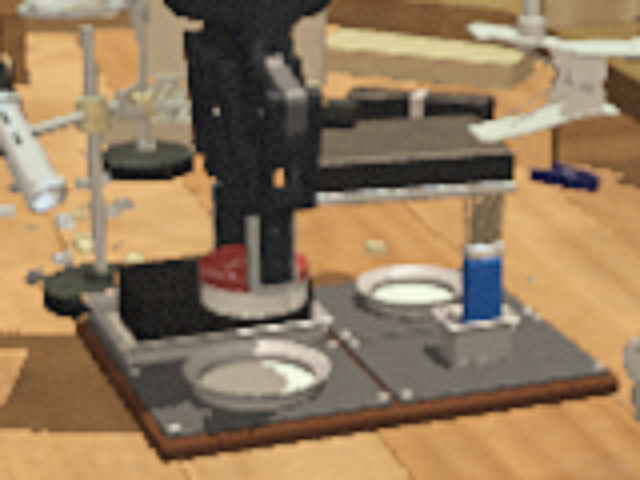

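The brush stands upright in its socket at (482,285). The tin is held level above its pan. I lower it.

```bash
python3 -m jog '[{"xyz":[0,0,0.015],"delta_rot":[0,0,0]},{"xyz":[0,0,0.015],"delta_rot":[0,0,0]},{"xyz":[0,0,0.007],"delta_rot":[0,0,0]},{"xyz":[0,0,0.003],"delta_rot":[0,0,0]},{"xyz":[0,0,0],"delta_rot":[0,0,0]}]' && python3 -m jog '[{"xyz":[0,0,0.002],"delta_rot":[0,0,0]},{"xyz":[0,0,0.001],"delta_rot":[0,0,0]},{"xyz":[0,0,0],"delta_rot":[0,0,0]},{"xyz":[0,0,0],"delta_rot":[0,0,0]},{"xyz":[0,0,0],"delta_rot":[0,0,0]}]'
```

```text
clock: 26.18
position: [0.4782, -0.2263, 0.0276]
eef_rot: [-3.141, 0.0, -0.2]
wrist_force: [0.8, 0.7, -0.8]
grip_width: 0.0479
grip_force: 41.5
clock: 26.8
position: [0.4783, -0.2264, 0.0249]
eef_rot: [3.142, -0.0, -0.2]
wrist_force: [-0.1, 0.7, -0.6]
grip_width: 0.0481
grip_force: 41.5
```

```bash
python3 -m jog '[{"xyz":[0,0,0.0015],"delta_rot":[0,0,0]},{"xyz":[0,0,0],"delta_rot":[0,0,0]},{"xyz":[0,0,0],"delta_rot":[0,0,0]},{"xyz":[0,0,0],"delta_rot":[0,0,0]},{"xyz":[0,0,0],"delta_rot":[0,0,0]}]' && python3 -m jog '[{"xyz":[0,0,0],"delta_rot":[0,0,0]},{"xyz":[0,0,0],"delta_rot":[0,0,0]},{"xyz":[0,0,0],"delta_rot":[0,0,0]},{"xyz":[0,0,-0.02],"delta_rot":[0,0,0]},{"xyz":[0,0,-0.04],"delta_rot":[0,0,0]}]' 0.062 && python3 -m jog '[{"xyz":[0,0,-0.035],"delta_rot":[0,0,0]},{"xyz":[0,0,0],"delta_rot":[0,0,0]},{"xyz":[0,0,0],"delta_rot":[0,0,0]},{"xyz":[0,0,0],"delta_rot":[0,0,0]},{"xyz":[0,0,0],"delta_rot":[0,0,0]}]' ;python3 plan.py -11.4 .417,-.418,.12  .417,-.418,.011
```

```text
clock: 27.42
position: [0.4784, -0.2265, 0.024]
eef_rot: [3.141, -0.0, -0.2]
wrist_force: [-2.2, 1.4, 4.9]
grip_width: 0.048
grip_force: 42.1
clock: 28.05
position: [0.4766, -0.2253, 0.0819]
eef_rot: [-3.14, 0.004, -0.2]
wrist_force: [1.1, -0.2, -0.1]
grip_width: 0.0618
grip_force: 0.0
clock: 28.68
position: [0.4776, -0.2259, 0.1171]
eef_rot: [-3.141, 0.002, -0.2]
wrist_force: [0.7, -1.0, -0.3]
grip_width: 0.0621
grip_force: 0.0
pos [ 0.4776 -0.2259  0.1171] yaw -11.5 F [ 0.7 -1.  -0.3] w 0.0621 t 28.7
turn [-0.001  0.002 -0.001]
.417,-.418,.12 total [-21.4 200.2  -2.9] rows 4 each [-5.4 50.1 -0.7]
.417,-.418,.011 total [ -0.  -0. 109.] rows 2 each [-0.  -0.  54.5]
```

```bash
python3 -m jog '[{"xyz":[-0.005,0.05,0],"delta_rot":[0,0,0]},{"xyz":[-0.006,0.05,0],"delta_rot":[0,0,0]},{"xyz":[-0.005,0.05,0],"delta_rot":[0,0,0]},{"xyz":[-0.005,0.04,0],"delta_rot":[0,0,0]},{"xyz":[0,0.01,0],"delta_rot":[0,0,0]}]' 0.07 && python3 -m jog '[{"xyz":[0,0,0.04],"delta_rot":[0,0,0]},{"xyz":[0,0,0.035],"delta_rot":[0,0,0]},{"xyz":[0,0,0.022],"delta_rot":[0,0,0]},{"xyz":[0,0,0.01],"delta_rot":[0,0,0]},{"xyz":[0,0,0],"delta_rot":[0,0,0]}]' && python3 -m jog '[{"xyz":[0,0,0],"delta_rot":[0,0,0]},{"xyz":[0,0,0],"delta_rot":[0,0,0]},{"xyz":[0,0,0],"delta_rot":[0,0,0]},{"xyz":[0,0,0],"delta_rot":[0,0,0]},{"xyz":[0,0,0],"delta_rot":[0,0,0]}]' 0.025 40 ;  python3 plan.py -11.4 .417,-.418,.12 .48,-.34,.12 .607,-.167,.12 
python3 - <<'E'
from h import *
from bench import get_image
d=get_image("scene");cv2.imwrite("pics/s10.png",cv2.resize(d["color"][150:310,210:420],None,fx=3,fy=3)[:,:,::-1])
E
```

```text
clock: 29.3
position: [0.4167, -0.4202, 0.1176]
eef_rot: [-3.141, 0.001, -0.203]
wrist_force: [-0.3, 0.9, -0.1]
grip_width: 0.0699
grip_force: 0.0
clock: 29.92
position: [0.4179, -0.4173, 0.0107]
eef_rot: [-3.14, 0.001, -0.2]
wrist_force: [-0.2, -0.8, 0.2]
grip_width: 0.0701
grip_force: 0.0
clock: 30.55
position: [0.4188, -0.419, 0.013]
eef_rot: [3.14, -0.002, -0.2]
wrist_force: [-1.5, 2.2, 6.4]
grip_width: 0.0375
grip_force: 40.1
pos [ 0.4188 -0.419   0.013 ] yaw -11.5 F [-1.5  2.2  6.4] w 0.0375 t 30.6
turn [ 0.001 -0.002 -0.001]
.417,-.418,.12 total [  -1.9   -0.6 -107. ] rows 2 each [ -1.   -0.3 -53.5]
.48,-.34,.12 total [ 46.3 -88.9  -0. ] rows 2 each [ 23.2 -44.5  -0. ]
.607,-.167,.12 total [  90.3 -194.7   -0. ] rows 4 each [ 22.6 -48.7  -0. ]
```

View pics/s10.png

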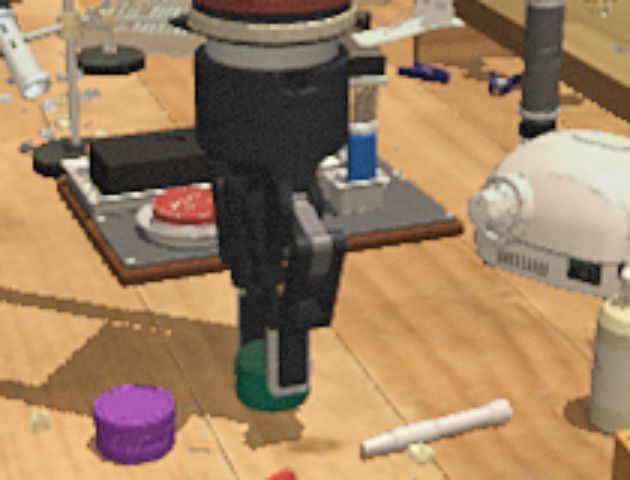

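The tin sits in its pan at (185,205). The green pot is gripped at (270,375), clear of the purple decoy. I carry it round the brush.

```bash
python3 -m jog '[{"xyz":[0,0,-0.01],"delta_rot":[0,0,0]},{"xyz":[0,0,-0.03],"delta_rot":[0,0,0]},{"xyz":[0,0,-0.04],"delta_rot":[0,0,0]},{"xyz":[0,0,-0.04],"delta_rot":[0,0,0]},{"xyz":[0,0,0],"delta_rot":[0,0,0]}]';  python3 plan.py -11.4 .50,-.26,.13 .52,-.21,.13 .607,-.167,.13
```

```text
clock: 31.22
position: [0.4198, -0.4208, 0.1365]
eef_rot: [3.136, -0.007, -0.2]
wrist_force: [-0.2, -0.2, -0.4]
grip_width: 0.0372
grip_force: 40.3
pos [ 0.4198 -0.4208  0.1365] yaw -11.5 F [-0.2 -0.2 -0.4] w 0.0372 t 31.2
turn [ 0.006 -0.007 -0.001]
.50,-.26,.13 total [  46.8 -173.5    6.5] rows 4 each [ 11.7 -43.4   1.6]
.52,-.21,.13 total [  9.7 -53.   -0. ] rows 1 each [  9.7 -53.   -0. ]
.607,-.167,.13 total [ 76.8 -59.3  -0. ] rows 2 each [ 38.4 -29.7  -0. ]
```

```bash
python3 -m jog '[{"xyz":[0.012,-0.044,0],"delta_rot":[0,0,0]},{"xyz":[0.012,-0.044,0],"delta_rot":[0,0,0]},{"xyz":[0.012,-0.044,0],"delta_rot":[0,0,0]},{"xyz":[0.012,-0.044,0],"delta_rot":[0,0,0]},{"xyz":[0.010,-0.050,0],"delta_rot":[0,0,0]}]' && python3 -m jog '[{"xyz":[0.03,-0.025,0],"delta_rot":[0,0,0]},{"xyz":[0.03,-0.025,0],"delta_rot":[0,0,0]},{"xyz":[0.016,-0.010,0],"delta_rot":[0,0,0]},{"xyz":[0,0,0],"delta_rot":[0,0,0]},{"xyz":[0,0,0],"delta_rot":[0,0,0]}]';  python3 plan.py -11.4 .607,-.167,.07 .607,-.167,.027
```

```text
clock: 31.85
position: [0.5196, -0.2069, 0.1304]
eef_rot: [-3.141, 0.001, -0.201]
wrist_force: [0.1, 0.3, -0.4]
grip_width: 0.0373
grip_force: 40.4
clock: 32.48
position: [0.605, -0.1647, 0.1304]
eef_rot: [-3.142, 0.002, -0.2]
wrist_force: [0.0, 0.7, -0.9]
grip_width: 0.0372
grip_force: 40.4
pos [ 0.605  -0.1647  0.1304] yaw -11.5 F [ 0.   0.7 -0.9] w 0.0372 t 32.5
turn [-0.     0.002 -0.001]
.607,-.167,.07 total [ 2.4  1.9 60.4] rows 2 each [ 1.2  0.9 30.2]
.607,-.167,.027 total [-0. -0. 43.] rows 1 each [-0. -0. 43.]
```

```bash
python3 -m jog '[{"xyz":[0.003,0.002,0.03],"delta_rot":[0,0,0]},{"xyz":[0,0,0.03],"delta_rot":[0,0,0]},{"xyz":[0,0,0.02],"delta_rot":[0,0,0]},{"xyz":[0,0,0.012],"delta_rot":[0,0,0]},{"xyz":[0,0,0],"delta_rot":[0,0,0]}]' && python3 -m jog '[{"xyz":[0,0,0.005],"delta_rot":[0,0,0]},{"xyz":[0,0,0.003],"delta_rot":[0,0,0]},{"xyz":[0,0,0.002],"delta_rot":[0,0,0]},{"xyz":[0,0,0],"delta_rot":[0,0,0]},{"xyz":[0,0,0],"delta_rot":[0,0,0]}]' && python3 -m jog '[{"xyz":[0,0,0.001],"delta_rot":[0,0,0]},{"xyz":[0,0,0.0005],"delta_rot":[0,0,0]},{"xyz":[0,0,0],"delta_rot":[0,0,0]},{"xyz":[0,0,0],"delta_rot":[0,0,0]},{"xyz":[0,0,0],"delta_rot":[0,0,0]}]'
```

```text
clock: 33.1
position: [0.608, -0.1672, 0.0386]
eef_rot: [-3.141, 0.001, -0.201]
wrist_force: [0.4, 0.5, -0.7]
grip_width: 0.0374
grip_force: 40.4
clock: 33.72
position: [0.6088, -0.1672, 0.0295]
eef_rot: [3.142, -0.0, -0.2]
wrist_force: [-0.8, 0.4, -0.4]
grip_width: 0.0368
grip_force: 40.4
clock: 34.35
position: [0.6087, -0.1672, 0.0278]
eef_rot: [3.142, -0.0, -0.2]
wrist_force: [-0.9, 0.9, -0.3]
grip_width: 0.0372
grip_force: 40.4
```

```bash
python3 -m jog '[{"xyz":[0,0,0.001],"delta_rot":[0,0,0]},{"xyz":[0,0,0.0005],"delta_rot":[0,0,0]},{"xyz":[0,0,0],"delta_rot":[0,0,0]},{"xyz":[0,0,0],"delta_rot":[0,0,0]},{"xyz":[0,0,0],"delta_rot":[0,0,0]}]' && python3 -m jog '[{"xyz":[0,0,0],"delta_rot":[0,0,0]},{"xyz":[0,0,0],"delta_rot":[0,0,0]},{"xyz":[0,0,0],"delta_rot":[0,0,0]},{"xyz":[0,0,-0.02],"delta_rot":[0,0,0]},{"xyz":[0,0,-0.04],"delta_rot":[0,0,0]}]' 0.052 && python3 -m jog '[{"xyz":[0,0,-0.05],"delta_rot":[0,0,0]},{"xyz":[-0.03,0.025,0],"delta_rot":[0,0,0]},{"xyz":[-0.03,0.025,0],"delta_rot":[0,0,0]},{"xyz":[-0.016,0.01,0],"delta_rot":[0,0,0]},{"xyz":[0,0,0],"delta_rot":[0,0,0]}]' && python3 -m jog '[{"xyz":[-0.010,0.05,0],"delta_rot":[0,0,0]},{"xyz":[-0.012,0.05,0],"delta_rot":[0,0,0]},{"xyz":[-0.012,0.05,0],"delta_rot":[0,0,0]},{"xyz":[-0.012,0.05,0],"delta_rot":[0,0,0]},{"xyz":[-0.012,0.05,0],"delta_rot":[0,0,0]}]' && python3 -m jog '[{"xyz":[0,0.05,0],"delta_rot":[0,0,0]},{"xyz":[0,0.05,-0.03],"delta_rot":[0,0,0]},{"xyz":[0,0.05,-0.03],"delta_rot":[0,0,0]},{"xyz":[0,0,0],"delta_rot":[0,0,0]},{"xyz":[0,0,0],"delta_rot":[0,0,0]}]'
python3 - <<'E'
from h import *
from bench import get_image
d=get_image("top");s=get_image("scene")
a=cv2.resize(d["color"][120:290,170:440],None,fx=2,fy=2);b=cv2.resize(s["color"][140:290,180:450],None,fx=2,fy=2)
cv2.imwrite("pics/fin.png",np.vstack([a,b])[:600,:,::-1]); pickle.dump((d,s),open("pics/fin.pkl","wb"))
E
```

```text
clock: 34.98
position: [0.6089, -0.1672, 0.0271]
eef_rot: [3.141, -0.0, -0.2]
wrist_force: [-2.1, 1.1, 6.7]
grip_width: 0.037
grip_force: 40.9
clock: 35.6
position: [0.6073, -0.1666, 0.086]
eef_rot: [-3.141, 0.004, -0.2]
wrist_force: [0.4, 0.1, 1.8]
grip_width: 0.0518
grip_force: 0.0
clock: 36.22
position: [0.5219, -0.2112, 0.1372]
eef_rot: [3.142, -0.001, -0.202]
wrist_force: [0.6, 0.4, -0.7]
grip_width: 0.0524
grip_force: 0.0
clock: 36.85
position: [0.4164, -0.4457, 0.1367]
eef_rot: [3.141, -0.001, -0.199]
wrist_force: [1.0, 0.2, -0.6]
grip_width: 0.0524
grip_force: 0.0
clock: 37.48
position: [0.3867, -0.5905, 0.1954]
eef_rot: [-3.14, 0.0, -0.2]
wrist_force: [-0.6, -0.1, -0.6]
grip_width: 0.0518
grip_force: 0.0
```

View pics/fin.png

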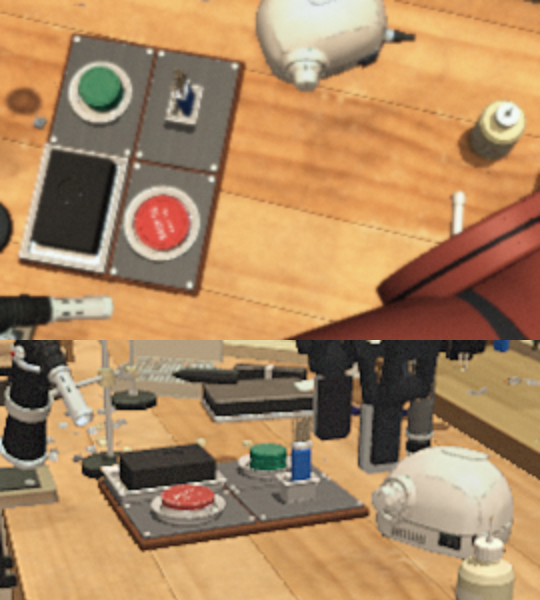

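All four parts are seated: pot (100,88), brush upright (183,95), charcoal (73,200) and tin (162,222). The bottle and pin vice are where they were, and the arm is clear, so I hand in.

```bash
python3 -c "
from bench import env
print(env.job_done())"
```

```text
the job is handed in; nothing more can be done
None
```

I put the charcoal block, flux brush (bristles up), solder tin and flux pot in their matching pans or socket, left the bottle and pin vice untouched, and handed the job in at about 37.5 s; no verdict came back.

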